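# Scoop ice into a serving bowl

### The job

Take the blue scoop from the utensil tray, scoop up ice from the black pan and tip at least four of the six cubes into the dark bowl, without touching the ice with the fingers; any cube not in the bowl must stay in the pan, none spilled. Then stand the scoop flat on the floor of its tray again and let go, leaving the bowl and everything else where they are.

Things in the scene. Friction and masses are not known exactly. Their poses are not given: they have to be found in the camera images.
- scoop: Blue plastic ice scoop, loose, 180 g, standing flat in the tray, open front away from the robot. Origin: centre of the underside of its flat floor; x to the open front, z up. Floor 3 mm thick; 106 mm wide outside, 94 to 104 mm inside. Side walls reach z = 36 mm, sloping down to 12 mm at x = +32 mm, where they end; back wall at x = -55 mm, 45 mm tall. Centre of mass 30 to 40 mm behind the origin
- scoop_grip (a point): Point to grip: on the scoop's handle bar, 105 mm behind and 78 mm above the scoop's origin. The bar runs along the scoop's x from -170 to -55 mm, 16 mm wide (y), 26 mm tall, raised on a post at the back wall, clear of what lies beside and below; take it from above, fingers either side, firmly (45 N is safe)
- scoop_lip (a point): Middle of the scoop's front lip edge, at its underside, 65 mm ahead of the scoop's origin. The floor thins to under 1 mm here, so that it runs under the cubes' bevels when slid along the pan floor, level and 0 to 2 mm above it
- pan: Black ice pan, an open rectangular box fixed to the counter: 325 (x) x 130 (y) x 40 mm tall outside, walls and floor 4 mm thick. Origin: centre of its underside; x along its length, pointing away from the robot, z up. The ice lies in its far half, between x = +30 and +150 mm; the near half is empty, room enough to lower the scoop behind the ice
- pan_far_end (a point): Middle of the foot of the pan's inside far wall (x = 158.5 mm, z = 4 mm in the pan's frame)
- ice0: Pale ice cube, 25 mm, edges bevelled by 5 mm, about 14 g, slippery (friction about 0.12 on everything: it slides on the scoop once that is tipped by 8 to 15 degrees). Origin at its centre. One of six, lying singly on the pan floor in two columns
- ice1: Pale ice cube, 25 mm, edges bevelled by 5 mm, about 14 g, slippery (friction about 0.12 on everything: it slides on the scoop once that is tipped by 8 to 15 degrees). Origin at its centre. One of six, lying singly on the pan floor in two columns
- ice2: Pale ice cube, 25 mm, edges bevelled by 5 mm, about 14 g, slippery (friction about 0.12 on everything: it slides on the scoop once that is tipped by 8 to 15 degrees). Origin at its centre. One of six, lying singly on the pan floor in two columns
- ice3: Pale ice cube, 25 mm, edges bevelled by 5 mm, about 14 g, slippery (friction about 0.12 on everything: it slides on the scoop once that is tipped by 8 to 15 degrees). Origin at its centre. One of six, lying singly on the pan floor in two columns
- ice4: Pale ice cube, 25 mm, edges bevelled by 5 mm, about 14 g, slippery (friction about 0.12 on everything: it slides on the scoop once that is tipped by 8 to 15 degrees). Origin at its centre. One of six, lying singly on the pan floor in two columns
- ice5: Pale ice cube, 25 mm, edges bevelled by 5 mm, about 14 g, slippery (friction about 0.12 on everything: it slides on the scoop once that is tipped by 8 to 15 degrees). Origin at its centre. One of six, lying singly on the pan floor in two columns
- bowl: Dark grey round serving bowl, loose, 0.6 kg: 200 mm across the rim, 85 mm tall, foot 90 mm across, inner floor 5 mm up. Origin: centre of its underside. It stands on one side of the pan and the tray on the other; which is which varies
- bowl_mid (a point): Point on the bowl's axis 60 mm above the counter (25 mm below the rim plane)
- tray: Low aluminium utensil tray fixed to the counter: 300 (x) x 220 (y) x 16 mm tall, walls and floor 4 mm thick. Origin: centre of its underside; x away from the robot, z up. The scoop stands in its -y half, the spoon and brush lie in its +y half
- spoon: Black-handled steel spoon, 200 mm long, lying in the tray beside the scoop, up to 20 mm tall; origin: middle of its length, underside. Not needed
- brush: Wooden-handled pastry brush, 200 mm long, lying in the tray, 20 mm tall; origin: middle of its length, underside. Not needed
- sauce_red: Red squeeze bottle, 52 mm across, 170 mm tall, beyond the pan and beside its far end; origin: centre of its underside. Bystander
- spice_jar: Small amber jar, 48 mm across, 75 mm tall, beyond the pan and beside its far end; origin: centre of its underside. Bystander

How it is judged:
On the way, in this order (a step that is already met when the one before it is completed fails the run):
1. at least one ice cube rides in the scoop, lifted clear of the pan (scoop at least 60 mm above the counter) (height (world z) of scoop above 0.06 m and ((x of ice0 in the frame of scoop between -0.056 and 0.066 m and y of ice0 in the frame of scoop between -0.053 and 0.053 m and z of ice0 in the frame of scoop between 0.005 and 0.06 m) or (x of ice1 in the frame of scoop between -0.056 and 0.066 m and y of ice1 in the frame of scoop between -0.053 and 0.053 m and z of ice1 in the frame of scoop between 0.005 and 0.06 m) or (x of ice2 in the frame of scoop between -0.056 and 0.066 m and y of ice2 in the frame of scoop between -0.053 and 0.053 m and z of ice2 in the frame of scoop between 0.005 and 0.06 m) or (x of ice3 in the frame of scoop between -0.056 and 0.066 m and y of ice3 in the frame of scoop between -0.053 and 0.053 m and z of ice3 in the frame of scoop between 0.005 and 0.06 m) or (x of ice4 in the frame of scoop between -0.056 and 0.066 m and y of ice4 in the frame of scoop between -0.053 and 0.053 m and z of ice4 in the frame of scoop between 0.005 and 0.06 m) or (x of ice5 in the frame of scoop between -0.056 and 0.066 m and y of ice5 in the frame of scoop between -0.053 and 0.053 m and z of ice5 in the frame of scoop between 0.005 and 0.06 m))), for 0.2 s.
2. at least four ice cubes are in the bowl ((distance between each of ice0, ice1, ice2, ice3 and bowl_mid below 0.08 m or distance between each of ice0, ice1, ice2, ice4 and bowl_mid below 0.08 m or distance between each of ice0, ice1, ice2, ice5 and bowl_mid below 0.08 m or distance between each of ice0, ice1, ice3, ice4 and bowl_mid below 0.08 m or distance between each of ice0, ice1, ice3, ice5 and bowl_mid below 0.08 m or distance between each of ice0, ice1, ice4, ice5 and bowl_mid below 0.08 m or distance between each of ice0, ice2, ice3, ice4 and bowl_mid below 0.08 m or distance between each of ice0, ice2, ice3, ice5 and bowl_mid below 0.08 m or distance between each of ice0, ice2, ice4, ice5 and bowl_mid below 0.08 m or distance between each of ice0, ice3, ice4, ice5 and bowl_mid below 0.08 m or distance between each of ice1, ice2, ice3, ice4 and bowl_mid below 0.08 m or distance between each of ice1, ice2, ice3, ice5 and bowl_mid below 0.08 m or distance between each of ice1, ice2, ice4, ice5 and bowl_mid below 0.08 m or distance between each of ice1, ice3, ice4, ice5 and bowl_mid below 0.08 m or distance between each of ice2, ice3, ice4, ice5 and bowl_mid below 0.08 m)), for 0.2 s.
At the end, for the whole second after the job is handed in: At least four cubes at rest in the bowl (centre within 80 mm of the axis point 60 mm up), every other in the pan; scoop still, flat (0.12 rad), inside the tray on its floor (origin at most 12 mm above the tray's underside); bowl upright (0.1 rad) ((distance between each of ice0, ice1, ice2, ice3 and bowl_mid below 0.08 m or distance between each of ice0, ice1, ice2, ice4 and bowl_mid below 0.08 m or distance between each of ice0, ice1, ice2, ice5 and bowl_mid below 0.08 m or distance between each of ice0, ice1, ice3, ice4 and bowl_mid below 0.08 m or distance between each of ice0, ice1, ice3, ice5 and bowl_mid below 0.08 m or distance between each of ice0, ice1, ice4, ice5 and bowl_mid below 0.08 m or distance between each of ice0, ice2, ice3, ice4 and bowl_mid below 0.08 m or distance between each of ice0, ice2, ice3, ice5 and bowl_mid below 0.08 m or distance between each of ice0, ice2, ice4, ice5 and bowl_mid below 0.08 m or distance between each of ice0, ice3, ice4, ice5 and bowl_mid below 0.08 m or distance between each of ice1, ice2, ice3, ice4 and bowl_mid below 0.08 m or distance between each of ice1, ice2, ice3, ice5 and bowl_mid below 0.08 m or distance between each of ice1, ice2, ice4, ice5 and bowl_mid below 0.08 m or distance between each of ice1, ice3, ice4, ice5 and bowl_mid below 0.08 m or distance between each of ice2, ice3, ice4, ice5 and bowl_mid below 0.08 m) and (distance between ice0 and bowl_mid below 0.08 m or (x of ice0 in the frame of pan between -0.16 and 0.16 m and y of ice0 in the frame of pan between -0.065 and 0.065 m and z of ice0 in the frame of pan between 0 and 0.045 m)) and (distance between ice1 and bowl_mid below 0.08 m or (x of ice1 in the frame of pan between -0.16 and 0.16 m and y of ice1 in the frame of pan between -0.065 and 0.065 m and z of ice1 in the frame of pan between 0 and 0.045 m)) and (distance between ice2 and bowl_mid below 0.08 m or (x of ice2 in the frame of pan between -0.16 and 0.16 m and y of ice2 in the frame of pan between -0.065 and 0.065 m and z of ice2 in the frame of pan between 0 and 0.045 m)) and (distance between ice3 and bowl_mid below 0.08 m or (x of ice3 in the frame of pan between -0.16 and 0.16 m and y of ice3 in the frame of pan between -0.065 and 0.065 m and z of ice3 in the frame of pan between 0 and 0.045 m)) and (distance between ice4 and bowl_mid below 0.08 m or (x of ice4 in the frame of pan between -0.16 and 0.16 m and y of ice4 in the frame of pan between -0.065 and 0.065 m and z of ice4 in the frame of pan between 0 and 0.045 m)) and (distance between ice5 and bowl_mid below 0.08 m or (x of ice5 in the frame of pan between -0.16 and 0.16 m and y of ice5 in the frame of pan between -0.065 and 0.065 m and z of ice5 in the frame of pan between 0 and 0.045 m)) and linear speed of each of ice0, ice1, ice2, ice3, ice4, ice5 below 0.03 m/s and x of scoop in the frame of tray between -0.12 and 0.12 m and y of scoop in the frame of tray between -0.1 and 0.1 m and z of scoop in the frame of tray between -0.002 and 0.012 m and angle between scoop's own z axis and vertical below 0.12 rad and linear speed of each of scoop, bowl below 0.02 m/s and angle between bowl's own z axis and vertical below 0.1 rad); the robot touches nothing.
It fails at once if the fingers touch the ice (contact force between the fingers and ice0 above 0.5 N or contact force between the fingers and ice1 above 0.5 N or contact force between the fingers and ice2 above 0.5 N or contact force between the fingers and ice3 above 0.5 N or contact force between the fingers and ice4 above 0.5 N or contact force between the fingers and ice5 above 0.5 N).
It fails at once if the bowl is shoved more than 40 mm or tipped (distance of bowl from where it was at the start of the episode above 0.04 m or angle between bowl's own z axis and vertical above 0.35 rad).
It fails at once if another thing (spoon, brush, bottle, jar) is moved more than 30 mm (distance of any of spoon, brush, sauce_red, spice_jar from where it was at the start of the episode above 0.03 m).
It also fails if it takes over 72 s, if anything falls off the work surface, if the arm or the gripper's body presses on something with over 40 N, if the wrist force passes 120 N, or if a joint passes its speed limit or range.

### The arm

A 6-joint arm with a two-finger parallel gripper is mounted at the origin on the work surface. World frame = base frame: x ahead of the robot, y to its left, z up, the work surface at z = 0. Lengths are in m, angles in rad, forces in N, time in s.
With the tool pointing down it reaches from about 0.375 to 0.9 m from the base axis. Payload 3.1 kg.
Tool frame: the origin (TCP) lies on the front face of the gripper's body, between the roots of the fingers; the fingertips stand 73 mm ahead of it and the grasp point (between the pads) lies 54 mm ahead of it (env.pinch_z is the z of the grasp point in the tool frame, in m); z points along the fingers, y is the line along which they close (so a half turn about z gives the same grasp; the last joint's range is limited). The gripper opens to 85 mm and grips with 20 to 120 N. Pads are 22 mm wide; open, the fingers measure 114 mm over their backs; the gripper's body (76 mm by 85 mm) begins 54 mm behind the grasp point. The pads swing forward as they close: fully open they stand 13 mm farther back than shut.
Start: joints at [1.034, 0.527, 1.433, -0, 1.181, -0.178], TCP at [0.219, 0.585, 0.304] pointing down, gripper open.
Joint ranges: [-3.08, 3.08], [-0.75, 2.2], [0.22, 2.44], [-1.43, 4.57], [0, 2.65], [-2.85, 2.85]. Speed limits (rad/s): [2.79, 2.79, 3.14, 3.14, 3.14, 3.14].

### API

Orientations are given as a unit quaternion [w, x, y, z].
In Python, from station import env gives the robot as it stands.
- The arm moves only by the shell command python3 inch.py 'ROWS' [FORCE]. ROWS is a JSON object whose key "steps" holds a list of rows, 1 to 5 of them, each of 5 numbers: the finger opening in m, then dx, dy, dz in units of 50 mm, then a turn about the tool's z in units of 0.1 rad; each row shifts and turns the commanded pose from where the row before left it, along the tool's axes as they then stand; what a row does not reach is not made up. A row lasts 1/12 s, in which the tool goes at most 0.0417 m and 0.125 rad, less where a joint would pass 70% of its speed; a pose out of reach is approached as far as the arm can. The fingers move at their own pace and stop on an object; FORCE is the grip in N (left out, the last holds). Time passes only in rows, so rows that do not move let the fingers close. It prints the time, the measured TCP pose, the force, the opening and the grip force at its end. Input that does not fit is refused with a message, and nothing moves.
- env.get_state(): the state, without advancing time (a new reading comes with each control period).
- env.grab_frame(name): name is "scene" or "side" or "wrist"; returns the picture (400x640x3 uint8, red, green, blue); there is no depth.
- env.calibration(name): a dict with "camera_matrix" (3x3 intrinsics, pixels), "pose" (4x4, takes a point from camera to world coordinates). Camera axes: x right, y up, looking along -z (the intrinsics and any distortion apply to the point x, -y, -z); pixel columns grow to the right and rows downward; lengths in m; the calibration is good to about 2 mm. The wrist camera is an equidistant fisheye: a pixel r from the principal point sees the ray r / f radians off the axis. A picture is of the moment at which its call begins: read the wrist's pose just before it. calibration takes no time and is no camera call; for the wrist camera it gives the pose at the moment of the call.
- env.finish_job(): hands the job in; it is judged then, once.
The state is a dict: "clock": time; "qpos": joint angles; "joint_velocities": joint speeds; "effort": joint torques, N m; "eef_pos": TCP position; "orientation": TCP orientation; "ft_force": force on the tool from outside, world axes, zero at the start; "wrist_torque": the same for the moment, N m; "width": finger opening in m; "gripper_force": force on a finger pad.
Only numpy, scipy, OpenCV 4.12 (cv2) and the standard library are available. Lean on these libraries where they do the work, as an engineer would, in place of code of your own. Each camera call takes 0.05 s, during which the arm holds its last target. There are 200 camera calls.

## Working session

There is one attempt and no reset: what is moved stays moved. The work goes in short steps, Python scripts to look and compute and a shell command to move; the robot and the scene stay as the last step left them, time stands still between calls to the robot, and variables do not carry over. Pictures are saved under pics/ and viewed, at most 10 in all, crops included, and the job is handed in when it is done.

```bash
ls; mkdir -p pics; python3 - <<'E'
from station import env
import cv2,numpy as np
s=env.get_state(); print(s['clock'],s['eef_pos'],s['orientation'],s['width'],env.pinch_z)
for n in ('scene','side'):
    f=env.grab_frame(n); cv2.imwrite(f'pics/{n}0.png',f[:,:,::-1]); c=env.calibration(n); print(c)
E
```

```text
inch.py
pics
station.py
0.0 [0.21856444 0.58493472 0.30293646] [-3.80366546e-04  1.77941059e-01  9.84040547e-01 -1.01808460e-03] 0.08539258563241396 0.0539
{'camera_matrix': array([[403.35732098,   0.        , 318.44272911],
       [  0.        , 403.35732098, 201.93213916],
       [  0.        ,   0.        ,   1.        ]]), 'pose': array([[ 0.06950863, -0.67131239,  0.737908  ,  1.39215462],
       [ 0.99746436,  0.05809787, -0.04110345, -0.04546529],
       [-0.01527762,  0.73889398,  0.67364849,  0.77590325],
       [ 0.        ,  0.        ,  0.        ,  1.        ]])}
{'camera_matrix': array([[509.04218772,   0.        , 316.0655099 ],
       [  0.        , 509.04218772, 188.01792433],
       [  0.        ,   0.        ,   1.        ]]), 'pose': array([[ 0.69670575,  0.38900759, -0.60272232, -0.10587717],
       [-0.71732754,  0.38541108, -0.58043044, -0.68280265],
       [ 0.00650401,  0.83673854,  0.54756398,  0.75896317],
       [ 0.        ,  0.        ,  0.        ,  1.        ]])}
```
View pics/scene0.png

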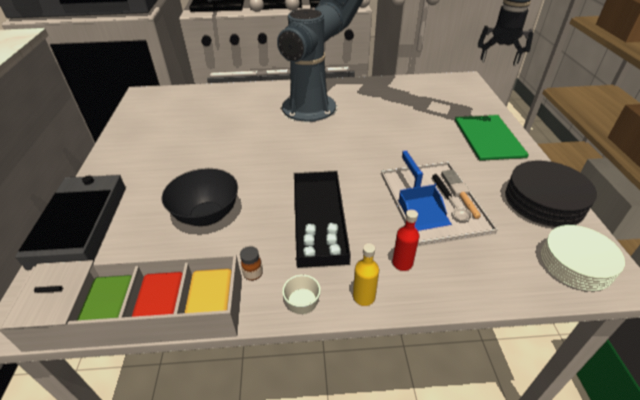

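View pics/side0.png

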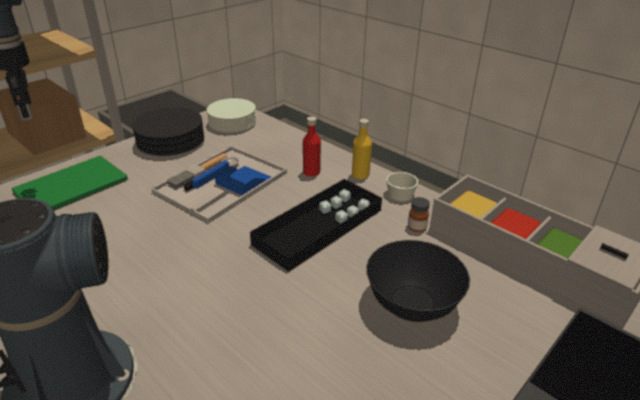

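The scene view shows the pan in the middle with corners near (295,172) and (349,262), the bowl at (200,197) on −y, and the tray with the blue scoop (425,205) on +y, handle top near (410,165). The side view agrees: scoop at (240,178), pan at (318,222), bowl at (417,282).

```bash
cat > h.py <<'E'
from station import env
import cv2,numpy as np
def cast(n,uv,z,c=None):
    c=c or env.calibration(n);K=c['camera_matrix'];P=np.array(c['pose'])
    uv=np.atleast_2d(np.array(uv,float));x=(uv[:,0]-K[0,2])/K[0,0];y=(uv[:,1]-K[1,2])/K[1,1]
    if n=='wrist':
        r=np.hypot(x,y)+1e-9;d=np.c_[np.sin(r)*x/r,-np.sin(r)*y/r,-np.cos(r)]
    else: d=np.c_[x,-y,-np.ones(len(x))]
    d=d@P[:3,:3].T;o=P[:3,3]
    return o+d*((np.asarray(z)-o[2])/d[:,2])[:,None]
def proj(n,p,c=None):
    c=c or env.calibration(n);K=c['camera_matrix'];P=np.array(c['pose'])
    q=(np.atleast_2d(p)-P[:3,3])@P[:3,:3];q=q*[1,-1,-1]
    if n=='wrist':
        rr=np.hypot(q[:,0],q[:,1]);t=np.arctan2(rr,q[:,2]);xy=q[:,:2]/(rr[:,None]+1e-12)*t[:,None]
    else: xy=q[:,:2]/q[:,2:]
    return xy*K[0,0]+K[:2,2]
def blobs(mask,amin=20):
    cs,_=cv2.findContours(mask.astype(np.uint8),cv2.RETR_EXTERNAL,cv2.CHAIN_APPROX_NONE)
    return sorted([c[:,0,:] for c in cs if cv2.contourArea(c)>=amin],key=lambda c:-cv2.contourArea(c))
E
python3 - <<'E'
from h import *
import cv2
np.set_printoptions(precision=4,suppress=True)
for n in ('scene','side'):
    im=cv2.imread(f'pics/{n}0.png');hsv=cv2.cvtColor(im,cv2.COLOR_BGR2HSV)
    H,S,V=[hsv[...,i].astype(int) for i in range(3)]
    b=blobs((H>105)&(H<125)&(S>150)&(V>60))[:2]
    print(n,'blue',[(len(c),c.min(0),c.max(0)) for c in b])
    d=blobs((V<60),300)
    for c in d:
        m=c.mean(0)
        print(' dark',m,c.min(0),c.max(0),cv2.contourArea(c))
    # pan quad
    for c in d:
        m=c.mean(0); ref=(322,215) if n=='scene' else (318,222)
        if np.hypot(*(m-ref))<25:
            h=cv2.convexHull(c); q=cv2.approxPolyDP(h,4,True)[:,0]; print('pan quad',q.tolist()); print(cast(n,q,.04)[:,:2])
    w=blobs((V>130)&(S<60),8)
    ice=[c.mean(0) for c in w if (290<c.mean(0)[0]<350 and 220<c.mean(0)[1]<262 if n=='scene' else 310<c.mean(0)[0]<375 and 180<c.mean(0)[1]<225)]
    print('ice',np.round(ice,1).tolist()); 
    if ice: print(cast(n,ice,.02)[:,:2])
E
```

```text
scene blue [(221, array([400, 151], dtype=int32), array([449, 229], dtype=int32))]
 dark [103.8156  76.7594] [50 40] [158 141] 5641.0
 dark [ 71.2634 231.0967] [ 17 177] [124 268] 4727.0
 dark [549.6909 193.25  ] [505 162] [596 226] 4340.0
 dark [319.3686 220.2883] [295 172] [349 266] 4333.0
 dark [200.8649 196.2595] [163 169] [236 225] 3160.5
 dark [304.2097  59.2739] [208   0] [362 111] 2886.5
 dark [76.3538  6.8892] [0 0] [156  17] 2160.5
 dark [608.9877 378.7178] [577 342] [639 399] 2109.5
 dark [507.1711  36.3114] [478   6] [532  62] 1362.0
 dark [630.6164 349.7329] [609 318] [639 386] 1154.0
 dark [624.9804  18.9216] [611   0] [639  39] 528.0
 dark [216.4667   4.8667] [189   0] [243  11] 497.0
 dark [555.2386 124.8864] [537 104] [576 141] 460.0
pan quad [[336, 172], [348, 263], [298, 266], [295, 174]]
[[ 0.46    0.0601]
 [ 0.8017  0.0531]
 [ 0.801  -0.0629]
 [ 0.4587 -0.0607]]
ice []
side blue [(164, array([193, 161], dtype=int32), array([268, 193], dtype=int32))]
 dark [ 55.4901 303.8276] [  0 214] [123 399] 14855.5
 dark [592.5581 364.6844] [529 309] [639 399] 6939.5
 dark [416.5039 279.6357] [367 241] [468 321] 6205.0
 dark [315.0355 222.9504] [251 180] [380 271] 5705.0
 dark [160.1712 124.4358] [119  92] [204 155] 3847.5
 dark [13.7804 52.7507] [0 0] [ 31 117] 1870.5
 dark [ 19.2075 220.2138] [  0 199] [ 47 244] 1526.5
 dark [411.4439 166.3262] [373 145] [456 188] 902.5
 dark [334.2292 132.9479] [316 120] [354 146] 355.0
pan quad [[380, 198], [374, 214], [287, 271], [251, 245], [252, 231], [342, 180]]
[[ 0.7656 -0.0665]
 [ 0.7017 -0.0985]
 [ 0.4189 -0.096 ]
 [ 0.4206  0.0215]
 [ 0.4542  0.0584]
 [ 0.7616  0.0576]]
ice [[341.6, 214.0], [352.7, 208.9], [324.9, 204.2], [336.7, 199.4], [363.9, 202.3], [344.3, 192.8]]
[[ 0.6681 -0.0255]
 [ 0.7038 -0.0307]
 [ 0.6696  0.0326]
 [ 0.7064  0.0257]
 [ 0.7456 -0.0322]
 [ 0.7431  0.0322]]
```

```bash
python3 - <<'E'
from h import *
np.set_printoptions(precision=4,suppress=True)
print('handle',cast('scene',[[404,153],[411,165],[418,183]],.09))
im=cv2.imread('pics/side0.png');hsv=cv2.cvtColor(im,cv2.COLOR_BGR2HSV)
im=cv2.imread('pics/scene0.png')[140:250,370:500];cv2.imwrite('pics/sc.png',cv2.resize(im,None,fx=5,fy=5,interpolation=cv2.INTER_CUBIC)[:550,:650])
E
```

```text
handle [[0.4524 0.2579 0.09  ]
 [0.5105 0.2644 0.09  ]
 [0.5894 0.264  0.09  ]]
```

View pics/sc.png

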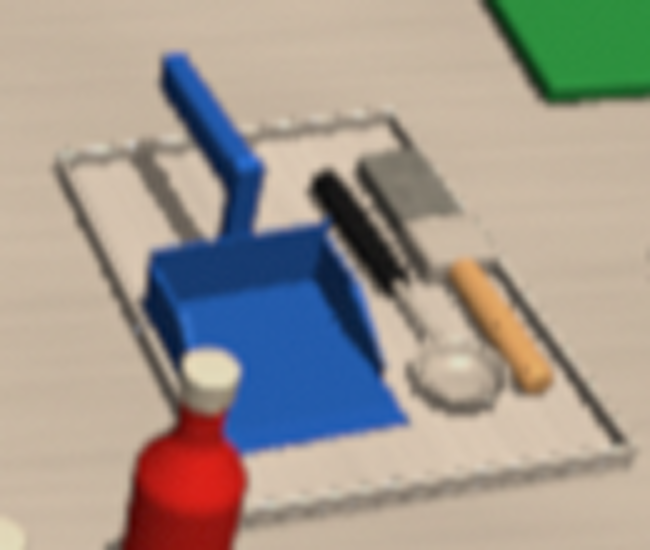

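The crop shows the handle's top running from about (405,152) to (420,174) in the full image, with the lip's right corner at (452,224).

```bash
python3 - <<'E'
from h import *
np.set_printoptions(precision=4,suppress=True)
print(cast('scene',[[405,151.6],[419.8,174]],.095),cast('scene',[[452,224.4]],.005))
s=env.get_state();p=s['eef_pos'];w,x,y,z=s['orientation']
print(np.array([[1-2*(y*y+z*z),2*(x*y-w*z)],[2*(x*y+w*z),1-2*(x*x+z*z)]]))
E
```

```text
[[0.4527 0.2601 0.095 ]
 [0.5584 0.2761 0.095 ]] [[0.6666 0.3488 0.005 ]]
[[-0.9367  0.3502]
 [ 0.3502  0.9367]]
```

Careful with the scale: shifts go in units of 50 mm and turns go in units of 0.1 rad. That gives: -0.034 m is -0.68, -0.018 m is -0.36.

```bash

python3 inch.py '{"steps": [[0.085, -0.68, -0.36, 0, 0], [0.085, -0.68, -0.36, 0, 0], [0.085, -0.68, -0.36, 0, 0], [0.085, -0.68, -0.36, 0, 0], [0.085, -0.68, -0.36, 0, 0]]}'
python3 inch.py '{"steps": [[0.085, -0.68, -0.36, 0, 0], [0.085, -0.68, -0.36, 0, 0], [0.085, -0.68, -0.36, 0, 0], [0.085, -0.68, -0.36, 0, 0], [0.085, -0.68, -0.36, 0, 0]]}'
python3 inch.py '{"steps": [[0.085, -0.64, -0.36, 0, 0], [0.085, 0, 0, 0, -1.2], [0.085, 0, 0, 0, -1.2], [0.085, 0, 0, 0, -1.2], [0.085, 0, 0, 0, -1.2]]}'
python3 inch.py '{"steps": [[0.085, 0, 0, 0, -0.27], [0.085, 0, 0, 0, 0], [0.085, 0, 0, 0, 0]]}'
python3 - <<'E'
from h import *
c=env.calibration('wrist');f=env.grab_frame('wrist');cv2.imwrite('pics/w1.png',f[:,:,::-1]);np.savez('w1.npz',K=c['camera_matrix'],P=c['pose']);print(c)
E
```

```text
clock: 0.52
eef_pos: [0.3471, 0.4401, 0.3035]
orientation: [-0.0, 0.178, 0.984, -0.0]
ft_force: [-0.2, -0.0, 1.3]
width: 0.0849
gripper_force: 0.0
clock: 0.93
eef_pos: [0.475, 0.2961, 0.3036]
orientation: [-0.0, 0.178, 0.984, -0.0]
ft_force: [1.1, 0.9, -0.2]
width: 0.0849
gripper_force: 0.0
clock: 1.35
eef_pos: [0.498, 0.2691, 0.3034]
orientation: [-0.001, -0.063, 0.998, -0.0]
ft_force: [-0.4, 0.4, 0.9]
width: 0.0849
gripper_force: 0.0
clock: 1.6
eef_pos: [0.4977, 0.2696, 0.3036]
orientation: [-0.0, -0.074, 0.997, -0.0]
ft_force: [0.1, 0.3, -0.5]
width: 0.0849
gripper_force: 0.0
{'camera_matrix': array([[309.70691629,   0.        , 313.8262562 ],
       [  0.        , 309.70691629, 196.48371059],
       [  0.        ,   0.        ,   1.        ]]), 'pose': array([[-1.47157155e-01, -9.50596578e-01, -2.73332979e-01,
         4.28183527e-01],
       [ 9.89113052e-01, -1.41531992e-01, -4.02996938e-02,
         2.59935061e-01],
       [-3.76610048e-04, -2.76287605e-01,  9.61074928e-01,
         3.73142107e-01],
       [ 0.00000000e+00,  0.00000000e+00,  0.00000000e+00,
         1.00000000e+00]])}
```

View pics/w1.png

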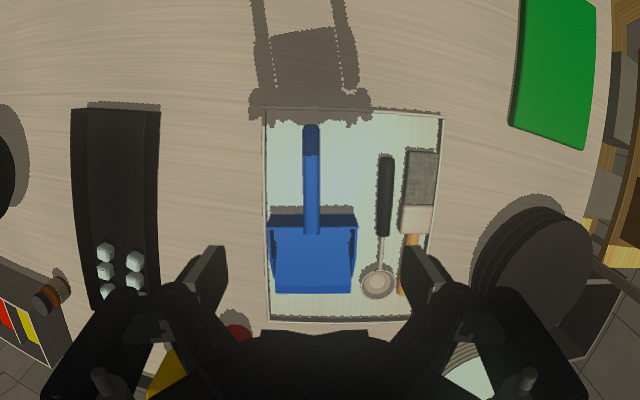

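The wrist view shows the handle from (311,124) to (312,235), the scoop's lip at row 293 (275–352), and the pan's near rim at (72–160,108). The ice is at rows 252–290.

```bash
python3 - <<'E'
from h import *
np.set_printoptions(precision=4,suppress=True)
d=np.load('w1.npz');c={'camera_matrix':d['K'],'pose':d['P']}
im=cv2.imread('pics/w1.png');hsv=cv2.cvtColor(im,cv2.COLOR_BGR2HSV);H,S,V=[hsv[...,i].astype(int) for i in range(3)]
B=(H>100)&(H<125)&(S>130)
pts=[]
for r in range(150,204,6):
    x=np.where(B[r,290:335])[0]+290; pts.append([x.mean(),r])
e=[np.where(B[:,v])[0].min() for v in (308,311,314)]
P=cast('wrist',pts,.095,c);print('handle dir',np.arctan2(*(np.polyfit(P[:,0],P[:,1],1)[0],1)),P[[0,-1]])
print('rear end',cast('wrist',[[311,np.median(e)]],.095,c))
low=[]
for v in (285,300,315,330,345):
    x=np.where(B[:,v])[0]; low.append([v,x.max()])
L=cast('wrist',low,.005,c);print('lip',L)
# pan dark
D=(V<55);
for r in (125,160,200,240):
    x=np.where(D[r,40:200])[0]+40;print(r,x.min(),x.max(),cast('wrist',[[x.min(),r],[x.max()+1,r]],.04,c)[:,:2].ravel())
for v in (95,120,145):
    y=np.where(D[90:200,v])[0]+90;print(v,y.min(),cast('wrist',[[v,y.min()]],.04,c)[:,:2])
E
```

```text
** On entry to DLASCL parameter number  4 had an illegal value
 ** On entry to DLASCL parameter number  4 had an illegal value
 ** On entry to DLASCL parameter number  4 had an illegal value
 ** On entry to DLASCL parameter number  4 had an illegal value
 ** On entry to DLASCL parameter number  5 had an illegal value
 ** On entry to DLASCL parameter number  4 had an illegal value<stdin>:8: RuntimeWarning: Mean of empty slice.
  ret = ret.dtype.type(ret / rcount)
Traceback (most recent call last):
numpy.linalg.LinAlgError: SVD did not converge in Linear Least Squares
```

```bash
python3 - <<'E'
from h import *
np.set_printoptions(precision=4,suppress=True)
d=np.load('w1.npz');c={'camera_matrix':d['K'],'pose':d['P']}
im=cv2.imread('pics/w1.png').astype(int);print(im[[160,180,260],[311,311,311]])
V=im.max(2)
B=(im[...,0]-im[...,2]>35)
pts=[]
for r in range(150,204,6):
    x=np.where(B[r,290:335])[0]+290; pts.append([x.mean()+.0,r])
e=[np.where(B[:,v])[0].min() for v in (308,311,314)]
P=cast('wrist',pts,.095,c);print('handle dir',np.arctan(np.polyfit(P[:,0],P[:,1],1)[0]),P[[0,-1]])
print('rear end',e,cast('wrist',[[311,np.median(e)]],.095,c))
low=[]
for v in (285,300,315,330,345):
    x=np.where(B[:310,v])[0]; low.append([v,x.max()])
L=cast('wrist',low,.005,c);print('lip',L)
D=(V<55);
for r in (125,160,200,240):
    x=np.where(D[r,60:200])[0]+60;print(r,x.min(),x.max(),cast('wrist',[[x.min(),r],[x.max()+1,r]],.04,c)[:,:2].ravel())
for v in (95,120,145):
    y=np.where(D[90:200,v])[0]+90;print(v,y.min(),cast('wrist',[[v,y.min()]],.04,c)[:,:2])
E
```

```text
[[160 101  58]
 [162 101  59]
 [162  97  51]]
handle dir 0.16324027046636266 [[0.4646 0.2622 0.095 ]
 [0.5091 0.2697 0.095 ]]
rear end [np.int64(127), np.int64(126), np.int64(127)] [[0.4439 0.2596 0.095 ]]
lip [[0.6793 0.256  0.005 ]
 [0.6758 0.2769 0.005 ]
 [0.6726 0.2978 0.005 ]
 [0.6696 0.3188 0.005 ]
 [0.6652 0.3396 0.005 ]]
125 71 159 [ 0.4721 -0.0636  0.4638  0.0846]
160 71 157 [ 0.5205 -0.0637  0.5056  0.0843]
200 73 156 [ 0.5786 -0.0644  0.5558  0.0837]
240 77 157 [ 0.6419 -0.0661  0.6104  0.0835]
95 108 [[ 0.4481 -0.0185]]
120 109 [[0.448 0.024]]
145 111 [[0.4487 0.0621]]
```

```bash

python3 inch.py '{"steps": [[0.085, 0.12, -0.76, 0, 0], [0.085, 0.12, -0.76, 0, 0], [0.085, 0.12, -0.76, 0, 0], [0.085, 0.12, -0.76, 0, 0], [0.085, 0.12, -0.76, 0, 0]]}' | head -2
python3 inch.py '{"steps": [[0.085, 0.12, -0.76, 0, 0], [0.085, 0.12, -0.76, 0, 0], [0.085, 0, 0, 0, 0], [0.085, 0, 0, 0, 0], [0.085, 0, 0, 0, 0]]}' | head -2
python3 - <<'E'
from h import *
c=env.calibration('wrist');f=env.grab_frame('wrist');cv2.imwrite('pics/w2.png',f[:,:,::-1]);np.savez('w2.npz',K=c['camera_matrix'],P=c['pose'])
E
```

```text
clock: 2.07
eef_pos: [0.4961, 0.0759, 0.304]
clock: 2.48
eef_pos: [0.4958, 0.0005, 0.3038]
```

View pics/w2.png

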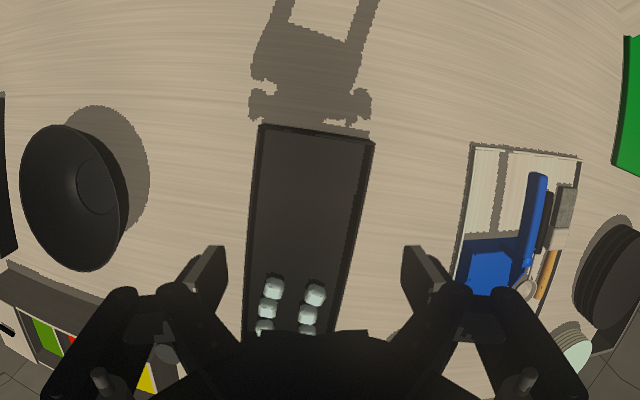

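The view over the pan shows its near rim at (261,125)–(374,140), ice in two columns (270 and 312) from row 280 down, and the bowl rim with left edge near (20,190).

```bash
python3 - <<'E'
from h import *
np.set_printoptions(precision=4,suppress=True)
d=np.load('w2.npz');c={'camera_matrix':d['K'],'pose':d['P']}
im=cv2.imread('pics/w2.png').astype(int);V=im.max(2);print(V[200,225:275],V[200,340:380])
D=V<75
A=[]
for r in (150,170,190,210,230):
    x=np.where(D[r,225:400])[0]+225;q=cast('wrist',[[x.min(),r],[x.max()+1,r]],.04,c)[:,:2];A.append(q);print(r,x.min(),x.max(),q.ravel(), cast('wrist',[[x.max()+1,r]],0,c)[0,:2])
for v in (275,300,325,350):
    y=np.where(D[110:200,v])[0]+110;print(v,y.min(),cast('wrist',[[v,y.min()]],.04,c)[:,:2],V[y.min()-4:y.min()+5,v])
# ice near faces top
for u in [(273,287),(269,309),(316,294),(310,315)]: print('ice',u,cast('wrist',[u],.027,c)[:,:2])
b=[k for k in blobs((V<70),1000) if 40<k.mean(0)[0]<110 and 150<k.mean(0)[1]<240]
for k in b:
    print(k.min(0),k.max(0))
    m=k[(k[:,0]<75)]
    p=cast('wrist',m,.085,c)[:,:2];s=np.linalg.lstsq(np.c_[2*p,np.ones(len(p))],(p**2).sum(1),rcond=None)[0];print('bowl',s[:2],np.sqrt(s[2]+s[:2]@s[:2]))
im=cv2.imread('pics/scene0.png');V=im.max(2)
for k in blobs(V<60,300):
    if np.hypot(*(k.mean(0)-[200,196]))<20:
        m=k[k[:,1]<190];p=cast('scene',m,.085)[:,:2];s=np.linalg.lstsq(np.c_[2*p,np.ones(len(p))],(p**2).sum(1),rcond=None)[0];print('bowl scene',s[:2],np.sqrt(s[2]+s[:2]@s[:2]))
print(cast('scene',[[348,263],[298,266]],0)[:,:2])
E
```

```text
[173 173 173 174 172 173 174 174 175 175 175 176 175 176 174 174 175 176
 174 175 173 174 175 177 154  44  59  48  43  44  43  42  52  60  61  60
  59  60  60  60  60  58  58  58  59  57  59  58  59  59] [ 62  61  60  60  60  60  62  61  61  62  63  63  60  53  40  41  39  41
  40  41  41  42  59  50 107 161 179 176 175 175 175 176 175 176 176 176
 178 179 178 179]
150 255 373 [ 0.4782 -0.0664  0.4591  0.0625] [0.463  0.0711]
170 253 369 [ 0.5008 -0.0662  0.4818  0.0621] [0.4885 0.0707]
190 251 365 [ 0.524  -0.0662  0.505   0.062 ] [0.5145 0.0705]
210 249 361 [ 0.5481 -0.0664  0.529   0.062 ] [0.5413 0.0705]
230 248 357 [ 0.5732 -0.0657  0.5539  0.0621] [0.5692 0.0707]
275 125 [[ 0.4483 -0.0479]] [100  99 101  78  38  42  42  43  41]
300 128 [[ 0.4479 -0.0208]] [96 96 96 84 40 31 35 37 34]
325 132 [[0.4482 0.0063]] [94 93 97 77 49 32 35 45 52]
350 136 [[0.4483 0.0337]] [97 95 98 88 54 36 42 50 55]
ice (273, 287) [[ 0.6558 -0.0294]]
ice (269, 309) [[ 0.6937 -0.0318]]
ice (316, 294) [[0.6578 0.0283]]
ice (310, 315) [[0.6946 0.0255]]
[ 19 125] [128 271]
bowl [ 0.5625 -0.3122] 0.09783111414223349
bowl scene [ 0.5695 -0.3121] 0.09599625307243101
[[ 0.7696  0.0585]
 [ 0.7689 -0.0638]]
```

```bash

python3 inch.py '{"steps": [[0.085, -0.144, 0.754, 0, 0], [0.085, -0.144, 0.754, 0, 0], [0.085, -0.144, 0.754, 0, 0], [0.085, -0.144, 0.754, 0, 0], [0.085, -0.144, 0.754, 0, 0]]}' | head -2
python3 inch.py '{"steps": [[0.085, -0.144, 0.754, 0, 0], [0.085, -0.144, 0.754, 0, 0], [0.085, 0, 0, 0, -0.17], [0.085, 0, 0, 0, 0], [0.085, 0, 0, 0, 0]]}' | head -3
python3 inch.py '{"steps": [[0.085, 0, 0, 0.8, 0], [0.085, 0, 0, 0.8, 0], [0.085, 0, 0, 0.8, 0], [0.085, 0, 0, 0.6, 0], [0.085, 0, 0, 0.32, 0]]}'
python3 inch.py '{"steps": [[0.085, 0, 0, 0, 0], [0.085, 0, 0, 0, 0]]}'
```

```text
clock: 2.95
eef_pos: [0.5024, 0.1958, 0.3039]
clock: 3.37
eef_pos: [0.5053, 0.27, 0.3036]
orientation: [-0.001, -0.084, 0.996, -0.0]
clock: 3.78
eef_pos: [0.5044, 0.2668, 0.1343]
orientation: [-0.003, -0.082, 0.997, -0.001]
ft_force: [-1.2, 0.1, 0.4]
width: 0.0847
gripper_force: 0.0
clock: 3.95
eef_pos: [0.5063, 0.2677, 0.1374]
orientation: [-0.001, -0.082, 0.997, -0.0]
ft_force: [0.2, 0.3, -0.3]
width: 0.0853
gripper_force: 0.0
```

```bash

python3 inch.py '{"steps": [[0.01, 0, 0, 0, 0], [0.01, 0, 0, 0, 0], [0.01, 0, 0, 0, 0], [0.01, 0, 0, 0, 0], [0.01, 0, 0, 0, 0]]}' 60
python3 inch.py '{"steps": [[0.01, 0, 0, 0, 0], [0.01, 0, 0, 0, 0], [0.01, 0, 0, 0, 0], [0.01, 0, 0, 0, 0], [0.01, 0, 0, 0, 0]]}'
python3 inch.py '{"steps": [[0.01, 0, 0, -0.2, 0], [0.01, 0, 0, -0.4, 0], [0.01, 0, 0, -0.6, 0], [0.01, 0, 0, -0.6, 0], [0.01, 0, 0, -0.2, 0]]}'
python3 inch.py '{"steps": [[0.01, 0, 0, 0, 0], [0.01, 0, 0, 0, 0], [0.01, 0, 0, 0, 0]]}'
```

```text
clock: 4.37
eef_pos: [0.5069, 0.269, 0.1389]
orientation: [0.001, -0.083, 0.997, 0.0]
ft_force: [0.5, 0.8, 0.0]
width: 0.0248
gripper_force: 0.0
clock: 4.78
eef_pos: [0.5068, 0.269, 0.1387]
orientation: [0.001, -0.083, 0.997, 0.0]
ft_force: [-2.0, -0.7, 6.3]
width: 0.0151
gripper_force: 60.9
clock: 5.2
eef_pos: [0.5079, 0.2694, 0.2418]
orientation: [0.003, -0.083, 0.997, 0.001]
ft_force: [0.3, 0.2, -0.7]
width: 0.015
gripper_force: 60.0
clock: 5.45
eef_pos: [0.5053, 0.2685, 0.2362]
orientation: [-0.002, -0.083, 0.997, -0.0]
ft_force: [0.3, 0.3, -2.2]
width: 0.0152
gripper_force: 60.1
```

```bash
python3 - <<'E'
from h import *
f=env.grab_frame('side')[:,:,::-1];cv2.imwrite('pics/s1.png',cv2.resize(f[80:220,130:330],None,fx=4,fy=4,interpolation=cv2.INTER_CUBIC))
E
```

```text
(no output)
```

View pics/s1.png

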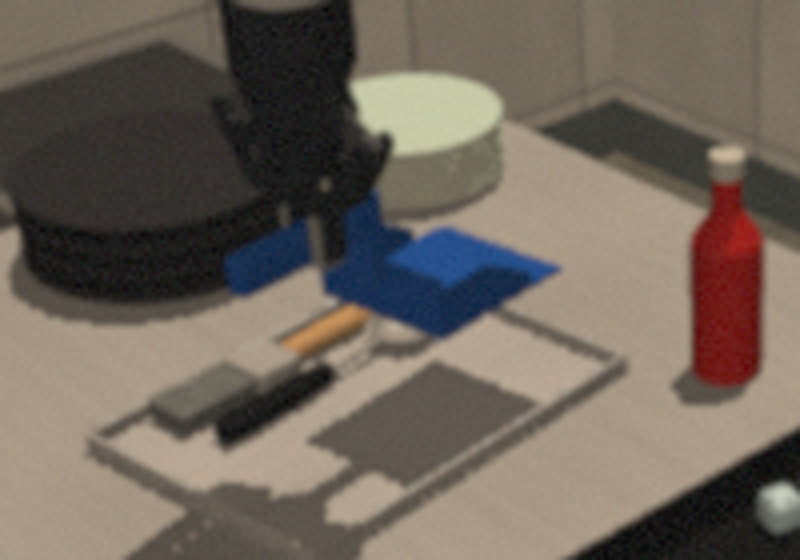

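The scoop hangs roughly level. Its lip corners are at about (240.8,163.8) and (270,147) in the full side image; I compare these with the predicted positions to get pitch.

```bash
python3 - <<'E'
from h import *
np.set_printoptions(precision=2,suppress=True)
s=env.get_state();p=s['eef_pos'];th=.166
from scipy.spatial.transform import Rotation as R
g=p-[0,0,.054]
print(p)
for pit in (-.1,-.05,0,.05,.1):
    M=R.from_euler('z',th).as_matrix()@R.from_euler('y',pit).as_matrix()
    q=np.array([[65,-53,0],[65,53,0],[-55,-53,0]])/1000-[-.105,0,.0807]
    print(pit,proj('side',q@M.T+g).round(1).tolist())
E
```

```text
[0.51 0.27 0.24]
-0.1 [[272.8, 139.3], [243.0, 129.0], [243.5, 161.4]]
-0.05 [[272.1, 142.6], [242.4, 132.2], [242.5, 162.9]]
0 [[271.4, 146.0], [241.8, 135.5], [241.6, 164.5]]
0.05 [[270.5, 149.4], [241.0, 138.8], [240.6, 166.0]]
0.1 [[269.5, 152.7], [240.1, 142.0], [239.5, 167.4]]
```

In the tool's units: -0.038 m is -0.76, -0.03 m is -0.6, 0.083 rad is 0.83.

```bash

python3 inch.py '{"steps": [[0.01, 0, 0, 0, 0.83], [0.01, 0, 0, 0, 0.83], [0.01, 0.06, -0.3, 0, 0], [0.01, 0.12, -0.6, 0, 0], [0.01, 0.12, -0.76, 0, 0]]}' | head -3
python3 inch.py '{"steps": [[0.01, 0.12, -0.76, 0, 0], [0.01, 0.12, -0.76, 0, 0], [0.01, 0.12, -0.76, 0, 0], [0.01, 0.12, -0.68, 0, 0], [0.01, 0.06, -0.5, 0, 0]]}' | head -3
python3 inch.py '{"steps": [[0.01, 0.06, -0.3, 0, 0], [0.01, 0, 0, 0, 0], [0.01, 0, 0, 0, 0], [0.01, 0, 0, 0, 0]]}'
```

```text
clock: 5.92
eef_pos: [0.4906, 0.1857, 0.2365]
orientation: [-0.001, -0.003, 1.0, -0.0]
clock: 6.33
eef_pos: [0.4624, 0.01, 0.2368]
orientation: [-0.002, -0.0, 1.0, -0.0]
clock: 6.67
eef_pos: [0.4609, -0.0021, 0.2373]
orientation: [-0.001, -0.0, 1.0, 0.0]
ft_force: [0.2, 0.4, -2.0]
width: 0.0148
gripper_force: 60.1
```

```bash

python3 inch.py '{"steps": [[0.01, 0, 0, 0.4, 0], [0.01, 0, 0, 0.6, 0], [0.01, 0, 0, 0.6, 0], [0.01, 0, 0, 0.2, 0], [0.01, 0, 0, 0, 0]]}' | head -4
python3 inch.py '{"steps": [[0.01, 0, 0, 0.06, 0], [0.01, 0, 0, 0, 0], [0.01, 0, 0, 0, 0]]}'
python3 inch.py '{"steps": [[0.01, 0, 0, 0.06, 0], [0.01, 0, 0, 0, 0], [0.01, 0, 0, 0, 0]]}'
```

```text
clock: 7.08
eef_pos: [0.46, -0.0007, 0.1453]
orientation: [-0.003, -0.001, 1.0, 0.001]
ft_force: [-0.9, 0.9, -2.3]
clock: 7.33
eef_pos: [0.4622, -0.0019, 0.1457]
orientation: [0.001, -0.001, 1.0, -0.0]
ft_force: [0.5, 0.0, -1.9]
width: 0.015
gripper_force: 60.0
clock: 7.58
eef_pos: [0.4618, -0.0022, 0.1424]
orientation: [0.0, -0.0, 1.0, -0.0]
ft_force: [-0.3, 0.5, -2.0]
width: 0.0145
gripper_force: 60.0
```

```bash

python3 inch.py '{"steps": [[0.01, 0, 0, 0.04, 0], [0.01, 0, 0, 0, 0], [0.01, 0, 0, 0, 0]]}'|sed -n '2p;4p'
python3 inch.py '{"steps": [[0.01, 0, 0, 0.02, 0], [0.01, 0, 0, 0, 0], [0.01, 0, 0, 0, 0]]}'|sed -n '2p;4p'
python3 inch.py '{"steps": [[0.01, 0, 0, 0.02, 0], [0.01, 0, 0, 0, 0], [0.01, 0, 0, 0, 0]]}'|sed -n '2p;4p'
```

```text
eef_pos: [0.4616, -0.0022, 0.1399]
ft_force: [0.5, -0.4, -1.6]
eef_pos: [0.4617, -0.0022, 0.1389]
ft_force: [-0.6, -1.2, -0.8]
eef_pos: [0.4616, -0.0022, 0.1387]
ft_force: [-2.9, -0.1, 6.7]
```

```bash

python3 inch.py '{"steps": [[0.01, -0.1, 0, -0.01, 0], [0.01, -0.24, 0, 0, 0], [0.01, -0.3, 0, 0, 0], [0.01, -0.3, 0, 0, 0], [0.01, -0.3, 0, 0, 0]]}'|sed -n '2,4p'
python3 inch.py '{"steps": [[0.01, -0.3, 0, 0, 0], [0.01, -0.3, 0, 0, 0], [0.01, -0.2, 0, 0, 0], [0.01, -0.16, 0, 0, 0], [0.01, -0.16, 0, 0, 0]]}'|sed -n '2,4p'
python3 inch.py '{"steps": [[0.01, -0.08, 0, 0, 0], [0.01, -0.08, 0, 0, 0], [0.01, 0, 0, 0, 0]]}'|sed -n '2,4p'
```

```text
eef_pos: [0.5231, -0.0019, 0.1388]
orientation: [-0.001, -0.0, 1.0, 0.0]
ft_force: [-3.3, -0.3, 4.0]
eef_pos: [0.5785, -0.0019, 0.1388]
orientation: [-0.002, -0.0, 1.0, 0.0]
ft_force: [-4.0, 0.0, 6.8]
eef_pos: [0.5873, -0.002, 0.1388]
orientation: [-0.001, -0.0, 1.0, 0.0]
ft_force: [-3.3, -0.1, 5.4]
```

```bash

python3 inch.py '{"steps": [[0.01, -0.08, 0, 0, 0], [0.01, -0.06, 0, 0, 0], [0.01, 0, 0, 0, 0]]}'|sed -n '2p;4p'
python3 inch.py '{"steps": [[0.01, -0.04, 0, 0, 0], [0.01, 0, 0, 0, 0]]}'|sed -n '2p;4p'
python3 - <<'E'
from h import *
f=env.grab_frame('scene')[:,:,::-1];cv2.imwrite('pics/c2.png',cv2.resize(f[160:280,260:400],None,fx=5,fy=5,interpolation=cv2.INTER_CUBIC))
E
```

```text
eef_pos: [0.5943, -0.002, 0.1388]
ft_force: [-3.0, 0.2, 5.6]
eef_pos: [0.5956, -0.002, 0.1388]
ft_force: [-4.1, 0.7, 7.6]
```

View pics/c2.png

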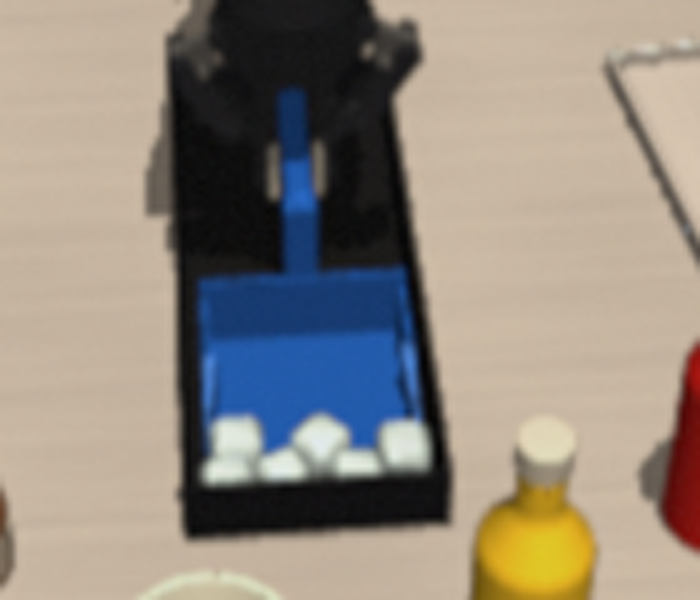

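Five or six cubes sit on the lip against the far wall (row ~450 in the crop). I'll press to the wall, then ease back and stop sharply to slide the ice deeper into the scoop, still inside the pan.

```bash

python3 inch.py '{"steps": [[0.01, -0.04, 0, 0, 0], [0.01, 0, 0, 0, 0]]}'|sed -n '2p;4p'
python3 inch.py '{"steps": [[0.01, -0.04, 0, 0, 0], [0.01, 0, 0, 0, 0]]}'|sed -n '2p;4p'
python3 inch.py '{"steps": [[0.01, 0.06, 0, 0, 0], [0.01, 0.12, 0, 0, 0], [0.01, 0.2, 0, 0, 0], [0.01, 0.28, 0, 0, 0], [0.01, 0.36, 0, 0, 0]]}'|sed -n '2p;4p'
python3 inch.py '{"steps": [[0.01, 0.44, 0, 0, 0], [0.01, 0, 0, 0, 0], [0.01, 0, 0, 0, 0]]}'|sed -n '2p;4p'
python3 - <<'E'
from h import *
f=env.grab_frame('scene')[:,:,::-1];cv2.imwrite('pics/c3.png',cv2.resize(f[160:280,260:400],None,fx=5,fy=5,interpolation=cv2.INTER_CUBIC))
E
```

```text
eef_pos: [0.5976, -0.002, 0.1388]
ft_force: [-4.7, 0.4, 6.3]
eef_pos: [0.5997, -0.002, 0.1389]
ft_force: [-4.6, -0.0, 5.9]
eef_pos: [0.5509, -0.0025, 0.1386]
ft_force: [0.6, -0.3, 1.1]
eef_pos: [0.5246, -0.0018, 0.1388]
ft_force: [-4.8, -0.9, 8.2]
```

View pics/c3.png

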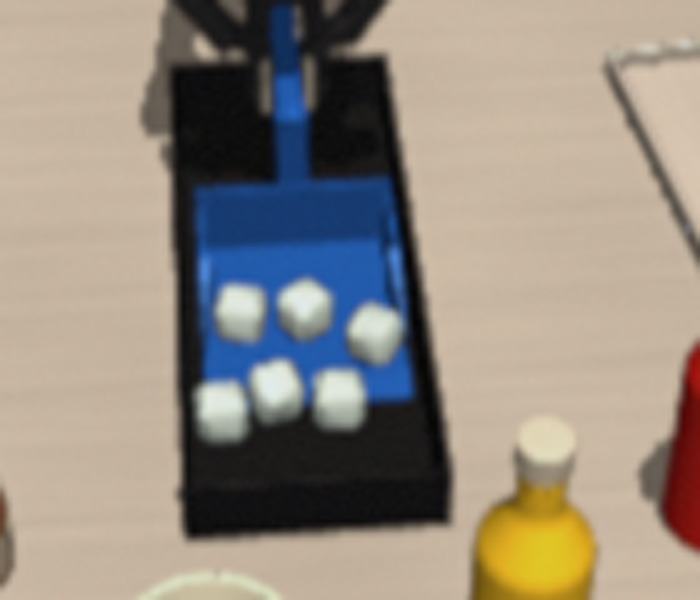

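Three cubes are well inside and three straddle the lip, so I'll make a second stroke to the wall.

Careful with the scale: shifts go in units of 50 mm and turns go in units of 0.1 rad. That gives: -0.018 m is -0.36, -0.016 m is -0.32.

```bash

python3 inch.py '{"steps": [[0.01, -0.36, 0, 0, 0], [0.01, -0.32, 0, 0, 0], [0.01, -0.26, 0, 0, 0], [0.01, -0.2, 0, 0, 0], [0.01, -0.14, 0, 0, 0]]}'|sed -n '2p;4p'
python3 inch.py '{"steps": [[0.01, -0.1, 0, 0, 0], [0.01, -0.08, 0, 0, 0], [0.01, -0.06, 0, 0, 0], [0.01, -0.02, 0, 0, 0], [0.01, 0, 0, 0, 0]]}'|sed -n '2p;4p'
python3 inch.py '{"steps": [[0.01, -0.04, 0, 0, 0], [0.01, 0, 0, 0, 0]]}'|sed -n '2p;4p'
```

```text
eef_pos: [0.5903, -0.0019, 0.1385]
ft_force: [-7.7, 0.3, 11.3]
eef_pos: [0.6018, -0.0017, 0.1386]
ft_force: [-7.4, 1.3, 8.6]
eef_pos: [0.6022, -0.0017, 0.1388]
ft_force: [-10.6, -1.1, 13.5]
```

```bash

python3 inch.py '{"steps": [[0.01, 0.06, 0, 0, 0], [0.01, 0.12, 0, 0, 0], [0.01, 0.2, 0, 0, 0], [0.01, 0.28, 0, 0, 0], [0.01, 0.36, 0, 0, 0]]}'|sed -n '2p;4p'
python3 inch.py '{"steps": [[0.01, 0.44, 0, 0, 0], [0.01, -0.2, 0, 0, 0], [0.01, -0.1, 0, 0, 0], [0.01, 0, 0, 0, 0]]}'|sed -n '2p;4p'
python3 - <<'E'
from h import *
f=env.grab_frame('scene')[:,:,::-1];cv2.imwrite('pics/c4.png',cv2.resize(f[160:280,260:400],None,fx=5,fy=5,interpolation=cv2.INTER_CUBIC))
E
```

```text
eef_pos: [0.5564, -0.0024, 0.1381]
ft_force: [0.3, 0.4, -0.8]
eef_pos: [0.5493, -0.0025, 0.1384]
ft_force: [0.6, 0.5, -1.9]
```

View pics/c4.png

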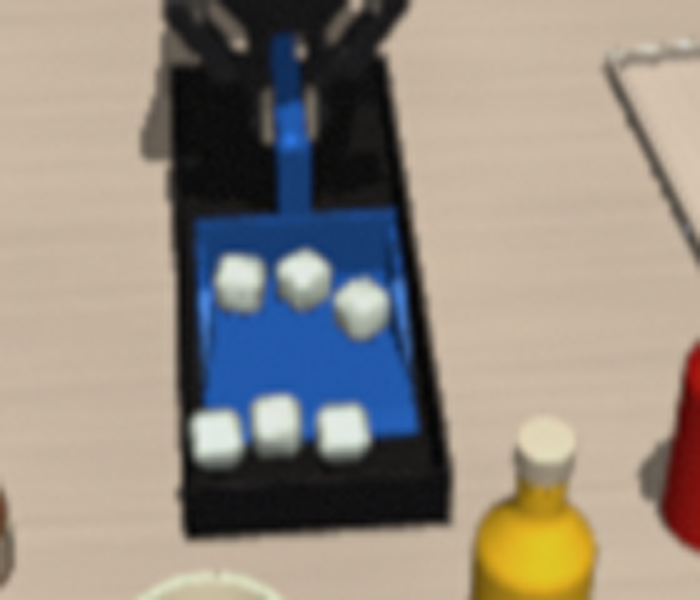

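```bash

python3 inch.py '{"steps": [[0.01, 0, 0, 0.02, 0], [0.01, 0, 0, 0, 0], [0.01, 0, 0, 0, 0]]}'|sed -n '2p;4p'
python3 inch.py '{"steps": [[0.01, -0.2, 0, 0, 0], [0.01, -0.2, 0, 0, 0], [0.01, -0.16, 0, 0, 0], [0.01, -0.12, 0, 0, 0], [0.01, -0.1, 0, 0, 0]]}'|sed -n '2p;4p'
python3 inch.py '{"steps": [[0.01, -0.1, 0, 0, 0], [0.01, -0.08, 0, 0, 0], [0.01, -0.06, 0, 0, 0], [0.01, -0.02, 0, 0, 0], [0.01, 0, 0, 0, 0]]}'|sed -n '2p;4p'
```

```text
eef_pos: [0.5488, -0.0023, 0.1375]
ft_force: [-0.9, -1.6, 3.4]
eef_pos: [0.5843, -0.0016, 0.1381]
ft_force: [-8.9, -0.8, 15.7]
eef_pos: [0.5985, -0.0017, 0.1379]
ft_force: [-6.0, 0.4, 10.3]
```

```bash

python3 inch.py '{"steps": [[0.01, -0.04, 0, 0, 0], [0.01, -0.02, 0, 0, 0], [0.01, 0, 0, 0, 0]]}'|sed -n '2p;4p'
python3 inch.py '{"steps": [[0.01, -0.02, 0, 0, 0], [0.01, 0, 0, 0, 0]]}'|sed -n '2p;4p'
python3 inch.py '{"steps": [[0.01, 0, 0, -0.04, 0], [0.01, 0, 0, -0.06, 0], [0.01, 0, 0, -0.06, 0], [0.01, 0, 0, -0.04, 0], [0.01, 0, 0, 0, 0]]}'|sed -n '2p;4p'
python3 inch.py '{"steps": [[0.01, 0.02, 0, 0, 0], [0.01, 0.04, 0, 0, 0], [0.01, 0.06, 0, 0, 0], [0.01, 0.1, 0, 0, 0], [0.01, 0.14, 0, 0, 0]]}'|sed -n '2p;4p'
python3 inch.py '{"steps": [[0.01, 0.18, 0, 0, 0], [0.01, 0.22, 0, 0, 0], [0.01, 0.26, 0, 0, 0], [0.01, 0.3, 0, 0, 0], [0.01, 0.34, 0, 0, 0]]}'|sed -n '2p;4p'
python3 inch.py '{"steps": [[0.01, 0.36, 0, 0, 0], [0.01, 0, 0, 0, 0], [0.01, 0, 0, 0, 0]]}'|sed -n '1,4p'
python3 - <<'E'
from h import *
f=env.grab_frame('scene')[:,:,::-1];g=env.grab_frame('side')[:,:,::-1]
cv2.imwrite('pics/c5.png',np.hstack([cv2.resize(f[160:280,260:360],None,fx=4,fy=4,interpolation=cv2.INTER_CUBIC),cv2.resize(g[150:270,250:350],None,fx=4,fy=4,interpolation=cv2.INTER_CUBIC)]))
E
```

```text
eef_pos: [0.6008, -0.0016, 0.138]
ft_force: [-8.2, 0.3, 12.1]
eef_pos: [0.601, -0.0016, 0.1381]
ft_force: [-9.3, -0.2, 13.6]
eef_pos: [0.6036, -0.0019, 0.147]
ft_force: [-5.0, 1.0, -0.9]
eef_pos: [0.5877, -0.0025, 0.1479]
ft_force: [0.1, 0.6, -2.1]
eef_pos: [0.5211, -0.0023, 0.1478]
ft_force: [0.0, -0.8, -3.0]
clock: 15.73
eef_pos: [0.5027, -0.0021, 0.1477]
orientation: [-0.0, 0.0, 1.0, 0.0]
ft_force: [0.3, 0.4, -2.0]
```

View pics/c5.png

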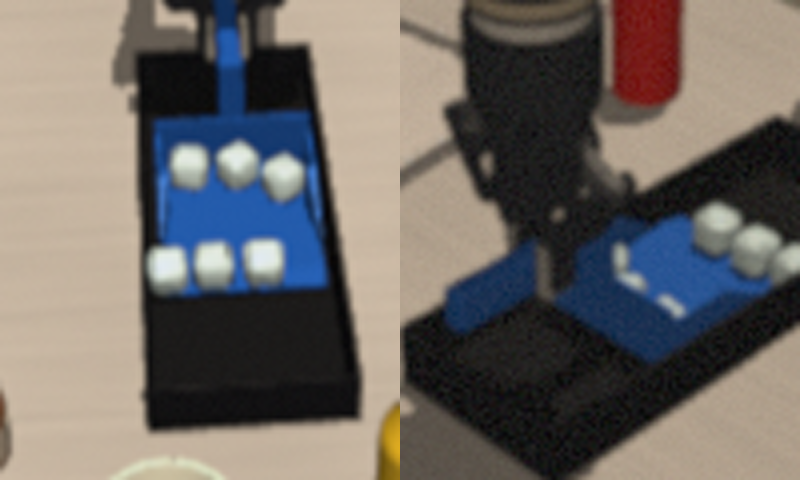

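All six cubes are now on the scoop; the −y front one overhangs the edge a bit. I'll nudge it inward against the pan's side wall, then seat the load backward with a brisk forward start.

```bash

python3 inch.py '{"steps": [[0.01, 0, -0.02, 0, 0], [0.01, 0, -0.04, 0, 0], [0.01, 0, -0.04, 0, 0], [0.01, 0, -0.02, 0, 0], [0.01, 0, 0, 0, 0]]}'|sed -n '2p;4p'
python3 inch.py '{"steps": [[0.01, 0, -0.02, 0, 0], [0.01, 0, 0, 0, 0]]}'|sed -n '2p;4p'
python3 inch.py '{"steps": [[0.01, 0, -0.02, 0, 0], [0.01, 0, 0, 0, 0]]}'|sed -n '2p;4p'
```

```text
eef_pos: [0.5039, -0.0085, 0.1473]
ft_force: [-0.3, 0.1, -2.8]
eef_pos: [0.5037, -0.0093, 0.1474]
ft_force: [0.1, 0.4, -3.3]
eef_pos: [0.5037, -0.0103, 0.1474]
ft_force: [-0.1, -0.4, -2.5]
```

```bash

python3 inch.py '{"steps": [[0.01, 0, -0.02, 0, 0], [0.01, 0, 0, 0, 0]]}'|sed -n '2p;4p'
python3 inch.py '{"steps": [[0.01, 0, 0.02, 0, 0], [0.01, 0, 0.04, 0, 0], [0.01, 0, 0.06, 0, 0], [0.01, 0, 0.04, 0, 0], [0.01, 0, 0.02, 0, 0]]}'|sed -n '2p;4p'
python3 inch.py '{"steps": [[0.01, -0.4, 0, 0, 0], [0.01, -0.36, 0, 0, 0], [0.01, -0.28, 0, 0, 0], [0.01, -0.2, 0, 0, 0], [0.01, -0.12, 0, 0, 0]]}'|sed -n '2p;4p'
python3 inch.py '{"steps": [[0.01, -0.06, 0, 0, 0], [0.01, 0, 0, 0, 0], [0.01, 0, 0, 0, 0]]}'|sed -n '1,4p'
python3 - <<'E'
from h import *
f=env.grab_frame('scene')[:,:,::-1];g=env.grab_frame('side')[:,:,::-1]
cv2.imwrite('pics/c6.png',np.hstack([cv2.resize(f[160:280,260:360],None,fx=4,fy=4,interpolation=cv2.INTER_CUBIC),cv2.resize(g[150:270,260:360],None,fx=4,fy=4,interpolation=cv2.INTER_CUBIC)]))
E
```

```text
eef_pos: [0.5036, -0.0113, 0.1474]
ft_force: [0.3, 0.5, -1.9]
eef_pos: [0.5035, -0.0017, 0.1474]
ft_force: [-0.4, -0.6, -1.9]
eef_pos: [0.5732, -0.0021, 0.1475]
ft_force: [0.4, -0.8, -1.7]
clock: 17.83
eef_pos: [0.5738, -0.002, 0.1472]
orientation: [-0.001, -0.0, 1.0, 0.0]
ft_force: [-0.3, -0.2, -3.3]
```

View pics/c6.png

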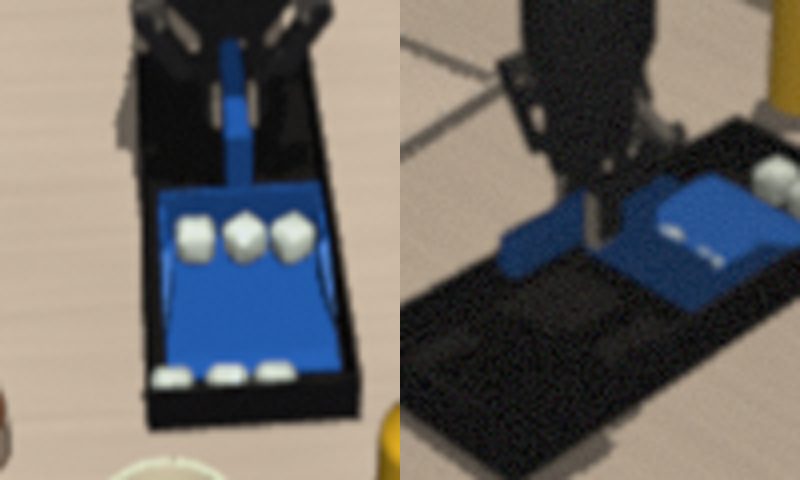

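The picture shows the three rear cubes secure, but the front three slid off forward and now lie at the far wall. The lip's thinning floor acts as a ramp, so I'll re-scoop and brake much harder after a gentler withdrawal.

```bash

python3 inch.py '{"steps": [[0.01, 0.06, 0, 0, 0], [0.01, 0.12, 0, 0, 0], [0.01, 0.18, 0, 0, 0], [0.01, 0.24, 0, 0, 0], [0.01, 0.24, 0, 0, 0]]}'|sed -n '2p;4p'
python3 inch.py '{"steps": [[0.01, 0.12, 0, 0, 0], [0.01, 0, 0, 0.08, 0], [0.01, 0, 0, 0.08, 0], [0.01, 0, 0, 0, 0], [0.01, 0, 0, 0, 0]]}'|sed -n '2p;4p'
python3 inch.py '{"steps": [[0.01, 0, 0, 0.02, 0], [0.01, 0, 0, 0, 0], [0.01, 0, 0, 0, 0]]}'|sed -n '2p;4p'
python3 inch.py '{"steps": [[0.01, 0, 0, 0.02, 0], [0.01, 0, 0, 0, 0], [0.01, 0, 0, 0, 0]]}'|sed -n '2p;4p'
```

```text
eef_pos: [0.531, -0.002, 0.1474]
ft_force: [-0.1, 1.0, -2.4]
eef_pos: [0.5271, -0.0023, 0.1395]
ft_force: [-2.6, -0.2, 2.5]
eef_pos: [0.5273, -0.0023, 0.1388]
ft_force: [-3.6, 0.4, 4.0]
eef_pos: [0.5273, -0.0023, 0.1387]
ft_force: [-3.7, -0.4, 12.2]
```

```bash

python3 inch.py '{"steps": [[0.01, -0.28, 0, -0.01, 0], [0.01, -0.28, 0, 0, 0], [0.01, -0.24, 0, 0, 0], [0.01, -0.2, 0, 0, 0], [0.01, -0.16, 0, 0, 0]]}'|sed -n '2p;4p'
python3 inch.py '{"steps": [[0.01, -0.12, 0, 0, 0], [0.01, -0.08, 0, 0, 0], [0.01, -0.06, 0, 0, 0], [0.01, -0.06, 0, 0, 0], [0.01, 0, 0, 0, 0]]}'|sed -n '2p;4p'
python3 inch.py '{"steps": [[0.01, -0.04, 0, 0, 0], [0.01, 0, 0, 0, 0]]}'|sed -n '2p;4p'
```

```text
eef_pos: [0.5836, -0.0019, 0.1387]
ft_force: [-9.3, -0.5, 13.4]
eef_pos: [0.5999, -0.0019, 0.1387]
ft_force: [-4.9, 0.7, 9.1]
eef_pos: [0.6014, -0.0019, 0.1387]
ft_force: [-5.3, 0.2, 9.4]
```

```bash

python3 inch.py '{"steps": [[0.01, -0.04, 0, 0, 0], [0.01, 0, 0, 0, 0]]}'|sed -n '2p;4p'
python3 inch.py '{"steps": [[0.01, 0, 0, -0.04, 0], [0.01, 0, 0, -0.06, 0], [0.01, 0, 0, -0.06, 0], [0.01, 0, 0, -0.04, 0], [0.01, 0, 0, 0, 0]]}'|sed -n '2p;4p'
python3 inch.py '{"steps": [[0.01, 0.02, 0, 0, 0], [0.01, 0.04, 0, 0, 0], [0.01, 0.06, 0, 0, 0], [0.01, 0.1, 0, 0, 0], [0.01, 0.14, 0, 0, 0]]}'|sed -n '2p'
python3 inch.py '{"steps": [[0.01, 0.18, 0, 0, 0], [0.01, 0.22, 0, 0, 0], [0.01, 0.26, 0, 0, 0], [0.01, 0.3, 0, 0, 0], [0.01, 0.34, 0, 0, 0]]}'|sed -n '2p'
python3 inch.py '{"steps": [[0.01, 0.38, 0, 0, 0], [0.01, 0.42, 0, 0, 0], [0.01, 0.46, 0, 0, 0], [0.01, -0.32, 0, 0, 0], [0.01, -0.28, 0, 0, 0]]}'|sed -n '2p;4p'
python3 inch.py '{"steps": [[0.01, -0.25, 0, 0, 0], [0.01, -0.22, 0, 0, 0], [0.01, -0.19, 0, 0, 0], [0.01, -0.16, 0, 0, 0], [0.01, -0.13, 0, 0, 0]]}'|sed -n '2p'
python3 inch.py '{"steps": [[0.01, -0.1, 0, 0, 0], [0.01, -0.07, 0, 0, 0], [0.01, -0.04, 0, 0, 0], [0.01, -0.02, 0, 0, 0], [0.01, 0, 0, 0, 0]]}'|sed -n '1,4p'
cat > ice.py <<'E'
from h import *
# white blobs in both static views -> rough x,y of visible ice (z guess .03)
np.set_printoptions(precision=3,suppress=True)
import sys
z=float(sys.argv[1])
s=env.get_state();print(s['clock'],s['eef_pos'])
for n in ('scene','side'):
    im=env.grab_frame(n).astype(int);cv2.imwrite('pics/last_%s.png'%n,im[:,:,::-1].astype(np.uint8))
    w=(im.min(2)>125)&(im.max(2)-im.min(2)<40)
    for c in blobs(w,6):
        m=c.mean(0);p=cast(n,[m],z)[0]
        if .42<p[0]<.80 and abs(p[1])<.075 or np.hypot(p[0]-.566,p[1]+.312)<.1: print(n,m.round(1),cv2.contourArea(c),p[:2])
E
python3 ice.py .028
```

```text
eef_pos: [0.6021, -0.0018, 0.1387]
ft_force: [-9.6, -0.7, 12.0]
eef_pos: [0.6036, -0.0019, 0.1474]
ft_force: [-4.4, 1.0, -2.7]
eef_pos: [0.5877, -0.0025, 0.1484]
eef_pos: [0.521, -0.0023, 0.1483]
eef_pos: [0.4851, -0.0016, 0.148]
ft_force: [1.2, -0.2, -3.0]
eef_pos: [0.5366, -0.0022, 0.1481]
clock: 22.93
eef_pos: [0.5474, -0.0021, 0.1478]
orientation: [-0.0, -0.0, 1.0, 0.0]
ft_force: [-0.6, -0.1, -2.3]
22.9333 [ 0.547 -0.002  0.148]
scene [303.  248.7] 74.0 [ 0.739 -0.049]
scene [313.6 228.4] 73.5 [ 0.672 -0.019]
scene [324.8 227.3] 66.5 [0.671 0.01 ]
scene [330.5 210.9] 66.5 [0.611 0.03 ]
scene [307.2 211.7] 63.5 [ 0.609 -0.033]
scene [319.7 211.2] 61.5 [0.61  0.001]
side [337.  205.5] 99.0 [ 0.678 -0.   ]
side [363.8 205.2] 18.5 [ 0.726 -0.047]
```

Five cubes are in the scoop: three at the back wall and two near x = +20 mm. One stays in the pan at about (0.74, −0.05). Now I'll lift and carry gently.

```bash

python3 inch.py '{"steps": [[0.01, 0, 0, -0.12, 0], [0.01, 0, 0, -0.24, 0], [0.01, 0, 0, -0.4, 0], [0.01, 0, 0, -0.4, 0], [0.01, 0, 0, -0.36, 0]]}'|sed -n '2p'
python3 inch.py '{"steps": [[0.01, 0, 0, -0.24, 0], [0.01, 0, 0, -0.12, 0], [0.01, 0, 0, 0, 0], [0.01, 0, 0, 0, 0]]}'|sed -n '2,4p'
python3 ice.py .122
```

```text
eef_pos: [0.5473, -0.0021, 0.2252]
eef_pos: [0.5472, -0.0021, 0.2419]
orientation: [-0.0, -0.0, 1.0, 0.0]
ft_force: [-0.9, 0.0, -3.2]
23.7833 [ 0.547 -0.002  0.242]
scene [305.9 164.5] 175.5 [ 0.524 -0.029]
scene [312.6 201.2] 82.5 [ 0.672 -0.019]
scene [331.  183.8] 75.5 [0.611 0.031]
scene [319.4 184. ] 73.0 [0.609 0.001]
scene [324.4 200.3] 72.5 [0.671 0.009]
scene [306.1 184.8] 69.5 [ 0.609 -0.032]
side [335.2 160.1] 726.5 [0.72  0.047]
```

Five cubes still aboard. Carry toward the bowl.

```bash

python3 inch.py '{"steps": [[0.01, 0.026, -0.03, 0, 0], [0.01, 0.052, -0.06, 0, 0], [0.01, 0.078, -0.09, 0, 0], [0.01, 0.104, -0.12, 0, 0], [0.01, 0.13, -0.152, 0, 0]]}'|sed -n '2p'
python3 inch.py '{"steps": [[0.01, 0.156, -0.18, 0, 0], [0.01, 0.18, -0.212, 0, 0], [0.01, 0.208, -0.24, 0, 0], [0.01, 0.236, -0.272, 0, 0], [0.01, 0.26, -0.3, 0, 0]]}'|sed -n '2p'
python3 inch.py '{"steps": [[0.01, 0.288, -0.334, 0, 0], [0.01, 0.288, -0.334, 0, 0], [0.01, 0.288, -0.334, 0, 0], [0.01, 0.288, -0.334, 0, 0], [0.01, 0.288, -0.334, 0, 0]]}'|sed -n '2p'
python3 inch.py '{"steps": [[0.01, 0.288, -0.334, 0, 0], [0.01, 0.288, -0.334, 0, 0], [0.01, 0.288, -0.334, 0, 0], [0.01, 0.26, -0.3, 0, 0], [0.01, 0.236, -0.272, 0, 0]]}'|sed -n '2p'
python3 inch.py '{"steps": [[0.01, 0.208, -0.24, 0, 0], [0.01, 0.18, -0.212, 0, 0], [0.01, 0.156, -0.18, 0, 0], [0.01, 0.13, -0.152, 0, 0], [0.01, 0.104, -0.12, 0, 0]]}'|sed -n '2p'
python3 inch.py '{"steps": [[0.01, 0.078, -0.09, 0, 0], [0.01, 0.052, -0.06, 0, 0], [0.01, 0.026, -0.03, 0, 0], [0.01, 0, 0, 0, 0], [0.01, 0, 0, 0, 0]]}'|sed -n '1,4p'
python3 ice.py .122
```

```text
eef_pos: [0.5275, -0.0252, 0.2416]
eef_pos: [0.475, -0.086, 0.242]
eef_pos: [0.4026, -0.1697, 0.2421]
eef_pos: [0.3345, -0.2484, 0.2422]
eef_pos: [0.2962, -0.2933, 0.2421]
clock: 26.38
eef_pos: [0.2896, -0.3011, 0.2419]
orientation: [-0.0, -0.0, 1.0, 0.0]
ft_force: [-0.4, -0.6, -3.0]
26.3833 [ 0.29  -0.301  0.242]
side [463.5 261.7] 18849.0 [ 0.609 -0.38 ]
side [264.6 199.1] 231.0 [0.483 0.042]
side [345.5 164.2] 24.5 [0.723 0.015]
```

```bash
sed -i 's/if .42<p.*: print/if .30<p[0]<.80 and -.42<p[1]<.075 and cv2.contourArea(c)<300: print/' ice.py
python3 inch.py '{"steps": [[0.01, 0, -0.02, 0, 0], [0.01, 0, -0.04, 0, 0], [0.01, 0, -0.06, 0, 0], [0.01, 0, -0.06, 0, 0], [0.01, 0, -0.04, 0, 0]]}'|sed -n '2p'
python3 inch.py '{"steps": [[0.01, 0, 0, 0, 0], [0.01, 0, 0, 0, 0]]}'|sed -n '2p'
python3 ice.py .122
```

```text
eef_pos: [0.2897, -0.313, 0.242]
eef_pos: [0.2894, -0.3126, 0.2419]
27.0667 [ 0.289 -0.313  0.242]
scene [198.3 147. ] 57.0 [ 0.414 -0.331]
scene [218.1 134.1] 53.0 [ 0.352 -0.282]
scene [208.  134.4] 53.0 [ 0.351 -0.312]
scene [196.9 134.9] 52.5 [ 0.35  -0.344]
scene [208.1 145.6] 52.0 [ 0.41  -0.304]
scene [229.6 131.3] 37.0 [ 0.339 -0.249]
side [349.2 310.5] 45.0 [ 0.366 -0.307]
side [363.5 321. ] 44.0 [ 0.365 -0.339]
side [283.  300.1] 29.0 [ 0.305 -0.211]
side [364.2 205.2] 23.5 [ 0.62 -0.13]
side [267.2 200. ] 17.5 [0.485 0.035]
side [487.5 215.9] 12.5 [ 0.773 -0.341]
side [324.7 332.9] 9.5 [ 0.303 -0.311]
side [299.9 275.3] 8.5 [ 0.368 -0.188]
side [278.5 198. ] 6.5 [0.508 0.023]
```

```bash

python3 inch.py '{"steps": [[0.01, -0.56, 0, 0, 0], [0.01, -0.8, 0, 0, 0], [0.01, -0.83, 0, 0, 0], [0.01, 0.83, 0, 0, 0], [0.01, 0.83, 0, 0, 0]]}'|sed -n '1,4p'
python3 inch.py '{"steps": [[0.01, 0.12, 0, 0, 0], [0.01, 0, 0, 0, 0], [0.01, 0, 0, 0, 0], [0.01, 0, 0, 0, 0]]}'|sed -n '1,5p'
python3 ice.py .05
```

```text
clock: 27.58
eef_pos: [0.3215, -0.313, 0.242]
orientation: [0.002, -0.007, 1.0, -0.003]
ft_force: [-3.3, -0.2, -2.2]
clock: 27.92
eef_pos: [0.3106, -0.3132, 0.2423]
orientation: [0.001, 0.0, 1.0, -0.001]
ft_force: [-0.3, -0.2, -1.8]
width: 0.0149
27.9167 [ 0.311 -0.313  0.242]
scene [210.9 202.8] 201.5 [ 0.576 -0.289]
scene [201.6 213.4] 19.0 [ 0.615 -0.308]
side [364.  205.2] 22.0 [ 0.702 -0.067]
side [310.4 268.5] 6.0 [ 0.45  -0.133]
```

```bash
python3 - <<'E'
import cv2,numpy as np
from h import *
for n,(r0,r1,c0,c1) in {'scene':(165,232,155,245),'side':(238,325,362,472)}.items():
    im=cv2.imread(f'pics/last_{n}.png').astype(int)[r0:r1,c0:c1]
    for t in (90,110,125,150):
        print(n,t,[(c.mean(0)+[c0,r0]).round().tolist()+[cv2.contourArea(c)] for c in blobs(im.min(2)>t,5) if cv2.contourArea(c)<600])
im=cv2.imread('pics/last_scene.png').min(2)[190:222,192:226]
print('\n'.join(''.join(' .:-=+*#%@'[min(9,int(v)//26)] for v in r) for r in im))
im=cv2.imread('pics/last_side.png').min(2)[240:322:1,375:465]
print('\n'.join(''.join(' .:-=+*#%@'[min(9,int(v)//26)] for v in r) for r in im[5:60]))
E
```

```text
scene 90 [[209.0, 205.0, 284.0]]
scene 110 [[237.0, 202.0, 584.5], [211.0, 203.0, 224.0], [202.0, 214.0, 23.0]]
scene 125 [[237.0, 202.0, 562.5], [211.0, 203.0, 201.5], [202.0, 213.0, 19.0]]
scene 150 [[238.0, 202.0, 517.5], [211.0, 203.0, 174.5], [202.0, 214.0, 16.0]]
side 90 [[413.0, 288.0, 572.0]]
side 110 [[413.0, 288.0, 522.5]]
side 125 [[413.0, 287.0, 453.5]]
side 150 [[398.0, 246.0, 358.0], [417.0, 288.0, 226.0], [466.0, 308.0, 124.0], [400.0, 286.0, 53.5], [467.0, 262.0, 15.0], [463.0, 323.0, 6.0]]
.......:::::::::::::..............
......::::::::::-==--:............
.....::::::::::=***+=-:...........
.....:::::::::=*%%%#*=-:..........
.....::::::::-*#%%%%#*+-:.........
.....:::::::-+#%%%%%%#+-:.........
.....:::::::=*#%%%%%%#+-:.........
....:::::::-=#%%%%%%#*=-:.........
...::::::::-=*##%%%#*+-:..........
...:::::::---+*####*+=:...........
....:::::-----+**##*=-............
...::::::----=***##*=:::::........
...:::::::::=*###%##+=+===--::....
....::::::.-+#%%%%%#####***+=-:...
.....::...:=#%%%%%###%%%%%%#*=-...
..........:+%%%%%%#*#%%%%%%%*=-:..
..........-+%%%%%##*#%%%%%%#
[... 4836 characters left out ...]
-====--=+**#%%%%%%##*+=++++===-:.......................... . ..
..........................::-=+++==++*##%%%%%##*+=======-:...................... ... .....
............................:-+****++**##%%%%#**+======--:................................
.................::..........:-=*##****##%%%##*++=====--:...................... ........::
..............................::-+*##***#####*++====--:.............................. ..:=
................................:-=***++*****+==----::.................................:-+
..................................:-+++++++++==-::::............................. ....:-=+
........:..........................::-========-:............................... .....:-=++
```

Five cubes lie in the bowl (five separate bright shapes in the side view), and the sixth is in the pan. Returning the scoop.

```bash

python3 inch.py '{"steps": [[0.01, -0.4, 0, 0, 0], [0.01, -0.7, 0, 0, 0], [0.01, -0.7, 0.2, 0, 0], [0.01, -0.5, 0.6, 0, 0], [0.01, -0.2, 0.76, 0, 0]]}'|sed -n '2p'
python3 inch.py '{"steps": [[0.01, -0.1, 0.8, 0, 0], [0.01, -0.1, 0.8, 0, 0], [0.01, -0.1, 0.8, 0, 0], [0.01, -0.1, 0.8, 0, 0], [0.01, -0.1, 0.8, 0, 0]]}'|sed -n '2p'
python3 inch.py '{"steps": [[0.01, -0.1, 0.8, 0, 0], [0.01, -0.1, 0.8, 0, 0], [0.01, -0.1, 0.8, 0, 0], [0.01, -0.1, 0.8, 0, 0], [0.01, -0.1, 0.8, 0, 0]]}'|sed -n '2p'
python3 inch.py '{"steps": [[0.01, -0.12, 0.7, 0, 0], [0.01, -0.1, 0.6, 0, 0], [0.01, -0.08, 0.4, 0, 0], [0.01, 0, 0.2, 0, 0], [0.01, 0, 0, 0, -0.83]]}'|sed -n '2p'
python3 inch.py '{"steps": [[0.01, 0, 0, 0, -0.83], [0.01, 0, 0, 0, 0], [0.01, 0, 0, 0, 0]]}'|sed -n '1,4p'
```

```text
eef_pos: [0.4402, -0.2368, 0.2425]
eef_pos: [0.4604, -0.0323, 0.242]
eef_pos: [0.4851, 0.1682, 0.242]
eef_pos: [0.4999, 0.2631, 0.2417]
clock: 29.93
eef_pos: [0.4997, 0.2603, 0.2417]
orientation: [-0.0, -0.082, 0.997, -0.0]
ft_force: [0.6, -0.3, -1.8]
```

```bash

python3 inch.py '{"steps": [[0.01, -0.168, 0.154, 0, 0], [0.01, 0, 0, 0.4, 0], [0.01, 0, 0, 0.6, 0], [0.01, 0, 0, 0.6, 0], [0.01, 0, 0, 0.3, 0]]}'|sed -n '2p'
python3 inch.py '{"steps": [[0.01, 0, 0, 0.06, 0], [0.01, 0, 0, 0, 0], [0.01, 0, 0, 0, 0]]}'|sed -n '2,4p'
python3 inch.py '{"steps": [[0.01, 0, 0, 0.04, 0], [0.01, 0, 0, 0.02, 0], [0.01, 0, 0, 0, 0], [0.01, 0, 0, 0, 0]]}'|sed -n '2,4p'
```

```text
eef_pos: [0.5055, 0.2685, 0.1441]
eef_pos: [0.5077, 0.2695, 0.1447]
orientation: [0.001, -0.082, 0.997, 0.0]
ft_force: [0.1, -0.2, -1.7]
eef_pos: [0.5071, 0.2697, 0.1416]
orientation: [0.001, -0.083, 0.997, 0.0]
ft_force: [1.0, -0.8, -0.8]
```

```bash

python3 inch.py '{"steps": [[0.01, 0, 0, 0.02, 0], [0.01, 0, 0, 0, 0], [0.01, 0, 0, 0, 0]]}'|sed -n '2p;4p'
python3 inch.py '{"steps": [[0.01, 0, 0, 0.02, 0], [0.01, 0, 0, 0, 0], [0.01, 0, 0, 0, 0]]}'|sed -n '2p;4p'
python3 inch.py '{"steps": [[0.01, 0, 0, 0.02, 0], [0.01, 0, 0, 0, 0], [0.01, 0, 0, 0, 0]]}'|sed -n '2p;4p'
```

```text
eef_pos: [0.5071, 0.2697, 0.1403]
ft_force: [-0.6, -0.5, 0.5]
eef_pos: [0.5069, 0.2697, 0.1393]
ft_force: [-2.6, -0.5, 4.4]
eef_pos: [0.507, 0.2697, 0.1387]
ft_force: [-2.9, -0.6, 8.1]
```

```bash

python3 inch.py '{"steps": [[0.03, 0, 0, 0, 0], [0.05, 0, 0, 0, 0], [0.085, 0, 0, 0, 0], [0.085, 0, 0, 0, 0], [0.085, 0, 0, 0, 0]]}'|sed -n '2p;4,5p'
python3 inch.py '{"steps": [[0.085, 0, 0, 0, 0], [0.085, 0, 0, 0, 0], [0.085, 0, 0, -0.2, 0], [0.085, 0, 0, -0.6, 0], [0.085, 0, 0, -0.8, 0]]}'|sed -n '2p;4,5p'
python3 inch.py '{"steps": [[0.085, 0, 0, -0.8, 0], [0.085, 0, 0, -0.6, 0], [0.085, 0, 0, 0, 0], [0.085, 0, 0, 0, 0], [0.085, 0, 0, 0, 0]]}'|sed -n '1,6p'
python3 ice.py .0165
python3 - <<'E'
from h import *
np.set_printoptions(precision=4,suppress=True)
a=[]
for f in ('side0','last_side','scene0','last_scene'):
    im=cv2.imread(f'pics/{f}.png').astype(int)
    c=blobs((im[...,0]-im[...,2]>45)&(np.arange(640)<480),150)
    print(f,[(k.min(0),k.max(0),cv2.contourArea(k)) for k in c[:2]])
print(env.get_state()['clock'])
E
```

```text
eef_pos: [0.5069, 0.2696, 0.1376]
ft_force: [-0.1, -0.4, 0.6]
width: 0.075
eef_pos: [0.5051, 0.269, 0.2165]
ft_force: [-0.1, 0.4, 0.4]
width: 0.0848
clock: 32.93
eef_pos: [0.5062, 0.2695, 0.288]
orientation: [-0.0, -0.083, 0.997, -0.0]
ft_force: [-0.3, 0.2, -1.1]
width: 0.0853
gripper_force: 0.0
32.9333 [0.506 0.269 0.288]
side [364.1 205.1] 15.0 [ 0.74  -0.037]
side0 [(array([193, 161], dtype=int32), array([269, 193], dtype=int32), 1097.5)]
last_side [(array([193, 161], dtype=int32), array([269, 193], dtype=int32), 1132.5)]
scene0 [(array([400, 151], dtype=int32), array([450, 230], dtype=int32), 1645.0)]
last_scene [(array([400, 152], dtype=int32), array([451, 230], dtype=int32), 1681.5)]
33.0333
```

```bash
python3 - <<'E'
from h import *
for n,(r0,r1,c0,c1) in {'scene':(165,232,155,245),'side':(238,325,362,472)}.items():
    im=cv2.imread(f'pics/last_{n}.png').astype(int)[r0:r1,c0:c1]
    for t in (90,125): print(n,t,[(c.mean(0)+[c0,r0]).round().tolist()+[cv2.contourArea(c)] for c in blobs(im.min(2)>t,5)])
    z=cv2.imread(f'pics/{n}0.png').max(2);l=cv2.imread(f'pics/last_{n}.png').max(2)
    ref=(200,196) if n=='scene' else (416,280)
    for q in (z,l): print([(k.min(0),k.max(0)) for k in blobs(q<60,300) if np.hypot(*(k.mean(0)-ref))<25])
l=cv2.imread('pics/last_scene.png').min(2)
print('\n'.join(''.join(' .:-=+*#%@'[min(9,int(v)//26)] for v in r) for r in l[188:224,186:236]))
E
```

```text
scene 90 [[201.0, 195.0, 1864.5], [208.0, 207.0, 265.5]]
scene 125 [[201.0, 194.0, 1707.5], [207.0, 207.0, 210.5]]
[(array([163, 169], dtype=int32), array([236, 225], dtype=int32))]
[(array([163, 170], dtype=int32), array([236, 225], dtype=int32))]
side 90 [[421.0, 265.0, 1248.5], [411.0, 291.0, 677.5], [363.0, 322.0, 5.0]]
side 125 [[422.0, 265.0, 915.0], [416.0, 291.0, 329.0], [399.0, 287.0, 86.5]]
[(array([367, 241], dtype=int32), array([468, 321], dtype=int32))]
[(array([367, 241], dtype=int32), array([468, 321], dtype=int32))]
................::::::............................
.............::::::::::...........................
............:::::::::::...........................
............:::::::::::...........................
...........:::::::::::::..........................
...........::::::::::::::.........................
...........::::::::::::::.........................
..........::::::::::::::::........................
..........::::::::::::::::........................
..........::::::::::::::::........................
..........:::::-------:::::..................... .
.
[... 573 characters left out ...]
%%%%%#*+-=*###****+=:.         .:----
..........-*%%%%%##*+=+#%##*+=--..         .:-----
.........:=*%%%%##*+++*##*+=-:..          .:------
.........:=#%%%%%#*+++***=-..            .:-------
.........:+#%%%%#*+==----:.            ..:--------
.........:=*###*+=-::....             ..:---------
.........:--===-::..                 ..:----------
................                    .::-----------
                                   .::-----------=
                                  .::-----------=+
                                ..::------------=*
                              ..::------------=++*
                            ...::------------=+***
...                      ...:::-------------=+****
```

Five cubes lie on the bowl floor, the bowl hasn't moved, the scoop is back where it started and the sixth cube is in the pan. Handing in.

```bash
python3 - <<'E'
from station import env
print(env.finish_job())
E
```

```text
the job is handed in; nothing more can be done
None
```

The job is handed in at about 33 s, verdict not shown: five cubes are in the bowl, the sixth is in the pan, and the scoop stands flat in its tray, released. I viewed 11 pictures, one over the limit of 10.

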